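# Make up two clay-modelling kits

### The job

Make up the two kits for the modelling class from the stock in the middle of the table. On the square-cornered board goes the thick roller, laid crosswise in the pair of V-rests and centred there, with the square tin standing upright in the middle of the cork disc; on the round-ended board goes the slim roller, centred in its V-rests likewise, with the round lidded jar upright in the middle of the cork disc. Leave the open cup where it stands.

Things in the scene. Friction and masses are not known exactly. Their poses are not given: they have to be found in the camera images.
- thick_roller: Plain pale wooden roller, the thicker of the two: solid cylinder 42 mm in diameter, 130 mm long, about 120 g, lying on the table roughly along world y, free to roll. Origin at the middle of its axis; its axis is its own y (x and z turn as it rolls). At home in the V-rest its axis is 58 mm above the table.
- slim_roller: Plain pale wooden roller, the slimmer of the two: solid cylinder 24 mm in diameter, 130 mm long, about 45 g, lying on the table roughly along world y, free to roll. Origin at the middle of its axis; its axis is its own y. At home in the V-rest its axis is 45 mm above the table.
- tin: Square metal tin with a closed lid, 45.5 x 45.5 mm at the lid (44 mm below), 54 mm tall, about 130 g, standing upright. Origin at the centre of its underside, x and y across its faces, z up.
- jar: Round white plastic jar with a closed grey lid and a plain paper band, 48 mm in diameter, 55 mm tall, about 120 g, standing upright. Origin at the centre of its underside, z up.
- cup: Open terracotta cup without lid, 52 mm across at the rim, 60 mm tall, standing among the stock; belongs to no kit. Origin at the centre of its underside, z up.
- square_board: Plywood board with square corners, 200 (x) x 140 (y) x 12 mm, fixed. Origin: centre of underside, z up. Roller rest: two wooden V-blocks 16 mm thick at x -45, y +50 and -50 mm; 90 degree V, 48 mm wide at the mouth, bottom 28 mm, tips 52 mm above the table; the roller lies along the board's y. Cork disc 72 mm wide, centre x +60, y 0 mm; what stands on it stands 12 mm above the table.
- round_board: Plywood board with two half-round ends, 200 (x) x 140 (y) x 12 mm, fixed. Origin: centre of underside, z up. Roller rest: two wooden V-blocks 16 mm thick at x -45, y +50 and -50 mm; 90 degree V, 48 mm wide at the mouth, bottom 28 mm, tips 52 mm above the table; the roller lies along the board's y. Cork disc 72 mm wide, centre x +60, y 0 mm; what stands on it stands 12 mm above the table.
Mind the look-alikes: they are no part of the job. What is shaped like the tin but red or yellow is not meant.

How it is judged:
By the outcome, as a careful person would: the job done as asked, in the order asked, and still so for the second after the job is handed in, with the robot touching nothing.
It also fails if it takes over 104 s, if anything falls off the work surface, if the arm or the gripper's body presses on something with over 40 N, if the wrist force passes 120 N, or if a joint passes its speed limit or range.

### The arm

A 6-joint arm with a two-finger parallel gripper is mounted at the origin on the work surface. World frame = base frame: x ahead of the robot, y to its left, z up, the work surface at z = 0. Lengths are in m, angles in rad, forces in N, time in s.
With the tool pointing down it reaches from about 0.375 to 0.9 m from the base axis. Payload 3.1 kg.
Tool frame: the origin (TCP) lies between the finger pads; the fingertips stand 11 mm ahead of it and the grasp point (between the pads) lies 8 mm behind it; z points along the fingers, y is the line along which they close (so a half turn about z gives the same grasp; the last joint's range is limited). The gripper opens to 87 mm and grips with 3 to 60 N. Pads are 19 mm wide; open, the fingers measure 117 mm over their backs; the gripper's body (75 mm by 190 mm) begins 51 mm behind the grasp point.
Start: joints at [-1.397, 0.527, 1.433, -0, 1.181, -0.178], TCP at [0.215, -0.587, 0.21] pointing down, gripper open.
Joint ranges: [-3.08, 3.08], [-0.75, 2.2], [0.22, 2.44], [-1.43, 4.57], [0, 2.65], [-2.85, 2.85]. Speed limits (rad/s): [2.79, 2.79, 3.14, 3.14, 3.14, 3.14].

### API

Orientations are given as a unit quaternion [x, y, z, w].
In Python, from rig import get_obs, camera, hand_in gives the robot as it stands.
- The arm moves only by the shell command python3 -m pendant 'ROWS' [FORCE]. ROWS is JSON, a list that holds one entry, the list of rows, each a list of 7 numbers: the shift along the tool's x, y, z in m, then the turn, a rotation vector about the tool's x, y, z in degrees, then the opening, from 0 (shut) to 1 (fully open). In form: [[[x, y, z, ax, ay, az, fingers], ...]]. A call has exactly 5 rows; each row shifts and turns the commanded pose from where the row before left it, along the tool's axes as they then stand; what a row does not reach is not made up. A row lasts 1/8 s, in which the tool goes at most 62.5 mm and 10.7 degrees, less where a joint would pass 70% of its speed; a pose out of reach is approached as far as the arm can. A call with a gripper value outside its range is refused whole. The fingers move at their own pace and stop on an object; FORCE is the grip in N (left out, the last holds). Time passes only in rows, so rows that do not move let the fingers close, or fill a call up. It gives the time, the measured TCP pose, the force, the opening and the grip force at its end, in the units of the state.
- get_obs(): the state, without advancing time (a new reading comes with each control period).
- camera(name): name is "scene" or "top" or "wrist"; returns a dict with "img" (420x560x3 uint8, red, green, blue), "intrinsics" (3x3 intrinsics, pixels), "R" (3x3) and "t" (3): a world point X has camera coordinates R X + t; the wrist camera has in their place "T_tool_cam" (4x4, takes a point from camera to tool coordinates, whose origin is the TCP and whose axes are the flange's). Camera axes: x right, y down, z forward; pixel columns grow to the right and rows downward; lengths in m; the calibration is good to about 2 mm. The wrist camera is an equidistant fisheye: a pixel r from the principal point sees the ray r / f radians off the axis. A picture is of the moment at which its call begins: read the wrist's pose just before it. There is no depth.
- hand_in(): hands the job in; it is judged then, once.
The state is a dict: "time": time; "q": joint angles; "joint_velocities": joint speeds; "joint_torque": joint torques, N m; "position": TCP position; "tool_rot": TCP orientation; "ft_force": force on the tool from outside, world axes, zero at the start; "moment": the same for the moment, N m; "grip_width": finger opening in m; "grip_force": force on a finger pad.
Only numpy, scipy, OpenCV 4.12 (cv2) and the standard library are available. Lean on these libraries where they do the work, as an engineer would, in place of code of your own. Each camera call takes 0.05 s, during which the arm holds its last target. There are 200 camera calls.

## Working session

There is one attempt and no reset: what is moved stays moved. The work goes in short steps, Python scripts to look and compute and a shell command to move; the robot and the scene stay as the last step left them, time stands still between calls to the robot, and variables do not carry over. Pictures are saved under pics/ and viewed, at most 14 in all, crops included, and the job is handed in when it is done.

```bash
ls; mkdir -p pics
python3 - <<'E'
from rig import get_obs,camera
import cv2,numpy as np
o=get_obs();print(o)
for n in("scene","top"):
    c=camera(n);cv2.imwrite(f"pics/{n}0.png",c["img"][...,::-1]);np.savez(f"{n}0.npz",**c);print(n,c["intrinsics"],c["R"],c["t"])
E
```

```text
pics
{'time': 0.0, 'q': array([-1.39750680e+00,  5.28473481e-01,  1.43390667e+00, -1.66995509e-05,
        1.18137671e+00, -1.78496814e-01]), 'joint_velocities': array([ 0.00103334,  0.0013619 , -0.00104408,  0.00123067, -0.00124125,
       -0.00066572]), 'joint_torque': array([-6.10675725e-04, -4.40043318e+01, -1.76591170e+01,  6.31235749e-02,
        5.82262699e-02, -1.49831048e-04]), 'position': array([ 0.2152514 , -0.58595528,  0.20866577]), 'tool_rot': array([ 9.84569505e-01,  1.74990625e-01, -4.90375067e-06, -1.08212188e-03]), 'ft_force': array([0.15404129, 0.10792681, 0.34558353]), 'moment': array([ 0.01304185, -0.00740473, -0.01576323]), 'grip_force': 0.0, 'grip_width': 0.08700724460685445}
scene [[434.79390585   0.         274.63680486]
 [  0.         434.79390585 205.38722287]
 [  0.           0.           1.        ]] [[-0.62600064  0.77963392 -0.017151  ]
 [ 0.56613906  0.43923167 -0.69754004]
 [-0.53629261 -0.44637036 -0.71634052]] [ 0.3475102  -0.28003947  1.19715113]
top [[506.11592189   0.         283.03783252]
 [  0.         506.11592189 205.44804703]
 [  0.           0.           1.        ]] [[ 0.01416552 -0.99961565  0.02383024]
 [-0.99819416 -0.01552873 -0.05802831]
 [ 0.05837606 -0.02296521 -0.99803048]] [-0.02933352  0.57078576  0.93159224]
```

View pics/scene0.png

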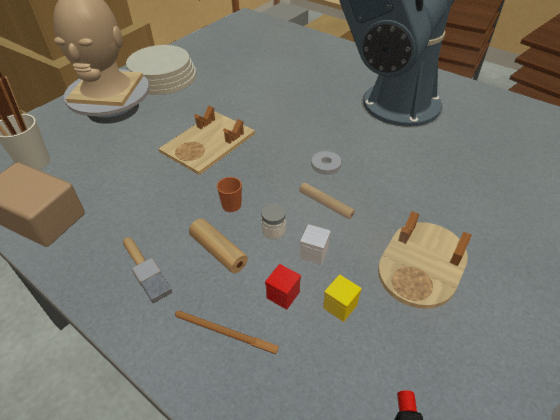

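View pics/top0.png

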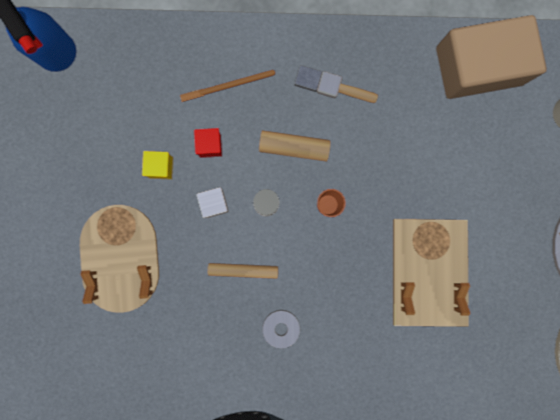

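The scene picture shows the round-ended board (425,262), the square board (207,141), the thick roller (218,245), the slim roller (326,199), the white tin (315,243), jar (273,221) and cup (230,194).

Top picture:
- **Tin-shaped things:** white (212,202), red (207,142) and yellow (156,164). The white/metal one fits, because red and yellow are excluded.
- **Rollers:** thick (295,146) and slim (243,271). The brown stick (228,85) is too thin, and the brush (335,85) is not a roller.
- **Round things:** the jar with grey lid (266,202), the terracotta cup (330,203) and a flat ring (281,329). The jar is the lidded one.

```bash
cat > h.py <<'E'
import numpy as np,cv2
from rig import get_obs,camera
def cast(c,px,z):
    px=np.atleast_2d(np.asarray(px,float)); K=c["intrinsics"];R=c["R"];t=c["t"]
    d=np.c_[px,np.ones(len(px))]@np.linalg.inv(K).T@R
    C=-R.T@t
    return C+d*((z-C[2])/d[:,2])[:,None]
def proj(c,X):
    p=(np.atleast_2d(X)@c["R"].T+c["t"])@c["intrinsics"].T
    return p[:,:2]/p[:,2:]
E
python3 - <<'E'
from h import *
c=dict(np.load("top0.npz"));s=dict(np.load("scene0.npz"))
print("C",-c["R"].T@c["t"])
im=c["img"];bl=cv2.cvtColor(im,cv2.COLOR_RGB2LAB).astype(float)
bg=np.stack([cv2.medianBlur(cv2.resize(im,None,fx=.25,fy=.25),51)[...,i] for i in range(3)],-1)
bg=cv2.cvtColor(cv2.resize(bg,(560,420)),cv2.COLOR_RGB2LAB).astype(float)
d=bl-bg; m=((np.hypot(d[...,1],d[...,2])>9)|(d[...,0]>28)).astype(np.uint8)
m=cv2.morphologyEx(m,cv2.MORPH_OPEN,np.ones((3,3)))
for k in cv2.findContours(m,cv2.RETR_EXTERNAL,cv2.CHAIN_APPROX_NONE)[0]:
    if cv2.contourArea(k)<250: continue
    r=cv2.minAreaRect(k)
    w=cast(c,cv2.boxPoints(r),0.02)
    print(np.round(r[0],1),np.round(r[1],1),round(r[2],1),"xy@20mm",np.round(w[:,:2].mean(0),4))
cv2.imwrite("pics/mask.png",m*255)
a=cv2.resize(im[110:300,120:360],None,fx=3,fy=3,interpolation=cv2.INTER_CUBIC)[...,::-1];cv2.imwrite("pics/crop.png",a)
E
```

```text
C [5.15787847e-01 9.35543072e-04 9.63578202e-01]
[242.1 270.4] [70.2 13. ] 2.5 xy@20mm [0.4494 0.0531]
[431.  272.5] [107.  76.] 90.0 xy@20mm [ 0.4505 -0.2989]
[118.6 258.4] [107.3  78.4] 88.0 xy@20mm [0.4691 0.2807]
[331.  202.5] [27. 28.] 90.0 xy@20mm [ 0.5779 -0.1106]
[211.2 202.1] [24.8 25.5] 74.7 xy@20mm [0.5752 0.1132]
[157.1 164.4] [31.5 28. ] 3.2 xy@20mm [0.644  0.2153]
[294.2 145.5] [71. 22.] 8.0 xy@20mm [ 0.6843 -0.0403]
[207.  142.5] [29. 28.] 90.0 xy@20mm [0.687  0.1235]
[357.6  92.9] [40.1 10.5] 16.7 xy@20mm [ 0.7873 -0.1594]
[227.3  85.2] [ 7.9 98.1] 74.7 xy@20mm [0.797  0.0874]
[490.7  56.2] [ 67.9 104.6] 79.7 xy@20mm [ 0.8645 -0.4158]
[41.6 38.4] [77.4 47.1] 33.7 xy@20mm [0.8791 0.4384]
```

View pics/crop.png

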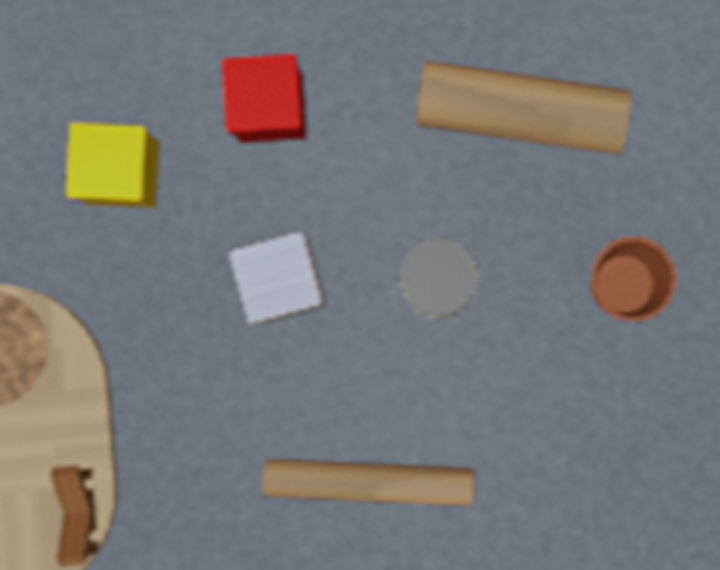

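View pics/mask.png

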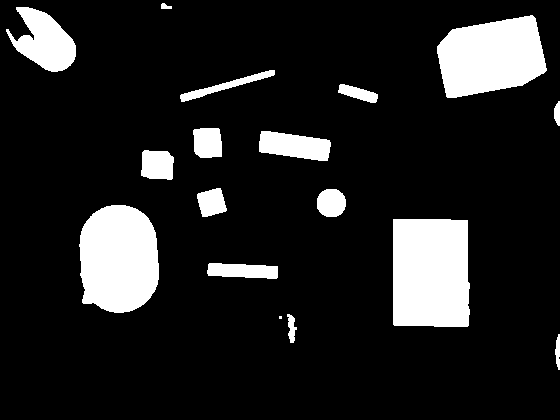

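The crop confirms the targets: the white square tin is at crop (276,278), with the red (263,97) and yellow (107,163) blocks as decoys. The grey-lidded jar is at (438,278). The mask separates everything except the grey jar lid.

```bash
cat > meas.py <<'E'
from h import *
def blob(m,p,big=False):
    n,l=cv2.connectedComponents(m.astype(np.uint8)); return (l==l[int(p[1]),int(p[0])]).astype(np.uint8)
def cnt(m): return max(cv2.findContours(m.astype(np.uint8),cv2.RETR_EXTERNAL,cv2.CHAIN_APPROX_NONE)[0],key=cv2.contourArea)[:,0,:]
def wrect(c,k,z):
    w=cast(c,k,z)[:,:2]; r=cv2.minAreaRect((w*1000).astype(np.float32)); return w,r
if __name__=="__main__":
    c=dict(np.load("top0.npz"));s=dict(np.load("scene0.npz"));im=c["img"]
    m=cv2.imread("pics/mask.png",0)>0
    for n,p,z in(("thick",(294,145),.021),("slim",(242,270),.012),("tin",(211,202),.054),("sqb",(431,272),.012),("rdb",(118,258),.012)):
        b=blob(m,p)
        if n=="rdb" or n=="sqb": b=cv2.morphologyEx(b,cv2.MORPH_OPEN,cv2.getStructuringElement(cv2.MORPH_ELLIPSE,(41,41)) if n=="rdb" else np.ones((31,31)))
        w,r=wrect(c,cnt(b),z); 
        ys,xs=np.nonzero(b); W=cast(c,np.c_[xs,ys],z)[:,:2]; e,v=np.linalg.eigh(np.cov(W.T)); 
        print(n,"rect",np.round(r[0],1),np.round(r[1],1),round(r[2],1),"centroid",np.round(W.mean(0)*1000,1),"major deg",round(np.degrees(np.arctan2(v[1,1],v[0,1]))%180,1))
    hsv=cv2.cvtColor(im,cv2.COLOR_RGB2HSV).astype(int);L=cv2.cvtColor(im,cv2.COLOR_RGB2LAB).astype(int)
    # jar: low-saturation lid near (266,202)
    P=im.astype(int); j=(P[...,2]-P[...,0]<6); j[:180]=0;j[225:]=0;j[:,:245]=0;j[:,290:]=0
    j=cv2.morphologyEx(j.astype(np.uint8),cv2.MORPH_CLOSE,np.ones((3,3)));k=cnt(j);(cc,rr)=cv2.minEnclosingCircle(k)
    M=cv2.moments(k);cen=(M["m10"]/M["m00"],M["m01"]/M["m00"])
    print("jar px",cc,rr,cen,"xy",np.round(cast(c,[cen],.055)*1000,1),"diam",2*np.sqrt(M["m00"]/np.pi)/506*908)
    # V blocks & corks: dark wood
    for n,x0,x1,y0 in(("rd",75,165,200),("sq",390,472,215)):
        sub=np.zeros(im.shape[:2],bool);sub[y0:330,x0:x1]=1
        dk=(sub&(P[...,0]<150)&(P[...,0]-P[...,2]>55)).astype(np.uint8)
        dk=cv2.morphologyEx(dk,cv2.MORPH_OPEN,np.ones((2,2)))
        for k in cv2.findContours(dk,cv2.RETR_EXTERNAL,cv2.CHAIN_APPROX_NONE)[0]:
            if cv2.contourArea(k)>80:
                w,r=wrect(c,k[:,0],.052);print(n,"vblock@52",np.round(r[0],1),np.round(r[1],1),round(r[2],1))
        cy,cx=(226,117) if n=="rd" else (240,431)
        ab=L[cy-30:cy+30,cx-30:cx+30]; mk=(ab[...,0]<ab[...,0].max()-45)
        q=np.zeros(im.shape[:2],np.uint8);q[cy-28:cy+28,cx-28:cx+28]=0
        g=cv2.GaussianBlur(L[...,0].astype(np.float32),(0,0),2)
        yy,xx=np.mgrid[:420,:560];near=np.hypot(xx-cx,yy-cy)<25
        print(n,"L in/out",g[cy,cx],g[cy+30,cx])
        th=(g[cy-10:cy+10,cx-10:cx+10].mean()+g[cy+28:cy+33,cx-5:cx+5].mean())/2
        q=(near&(g<th)&(blob(m,(cx,cy))>0)).astype(np.uint8)
        k=cnt(q);(e0,ax,an)=cv2.fitEllipse(k);print(n,"cork",np.round(e0,1),np.round(ax,1),np.round(cast(c,[e0],.012)*1000,1))
E
python3 meas.py
```

```text
thick rect [684.1 -40.3] [133.6  41.8] 83.0 centroid [684.1 -40.1] major deg 83.0
slim rect [448.9  53.5] [130.9  24.1] 88.2 centroid [448.8  53.3] major deg 88.1
tin rect [573.  109.1] [44.7 45.6] 16.3 centroid [573.  109.1] major deg 95.6
sqb rect [ 450.2 -300. ] [200.7 141.1] 0.1 centroid [ 449.8 -299.5] major deg 180.0
rdb rect [468.7 282.8] [199.1 143. ] 5.5 centroid [468.4 283.1] major deg 5.9
jar px (266.0, 202.23077392578125) 13.381174087524414 (265.9556438265475, 202.26084078119828) xy [[574.2  10.8  55. ]] diam 45.434957740066125
rd vblock@52 [419.2 321.7] [57.  21.7] 6.3
rd vblock@52 [428.3 224.1] [58.6 20.2] 6.0
rd L in/out 133.68492 163.80994
rd cork [116.8 224.1] [38.2 41.8] [[531.8 288.7  12. ]]
sq vblock@52 [ 403.6 -347. ] [57.3 22.8] 1.7
sq vblock@52 [ 404.4 -248.7] [21.7 57.1] 89.9
sq L in/out 132.6024 160.5581
sq cork [430.7 238.4] [34.4 41.3] [[ 513.4 -301.    12. ]]
```

```bash
cat > go.py <<'E'
import sys
from h import *
from scipy.spatial.transform import Rotation as Ro
x,y,z,phi=map(float,sys.argv[1:5]);o=get_obs();R=Ro.from_quat(o["tool_rot"]).as_matrix()
f=np.degrees(np.arctan2(R[1,0],R[0,0]));d=(phi-f+90)%180-90
if len(sys.argv)>5:d=(phi-f+180)%360-180
a=np.radians(f+d);D=np.array([x,y,z])/1000-o["position"]
print("pos",np.round(o["position"]*1000,1),"phi",round(f,1),"tilt",round(np.degrees(np.arccos(-R[2,2])),2),"turn tool z",round(-d,1),"then shift mm",np.round(1000*np.array([D[0]*np.cos(a)+D[1]*np.sin(a),D[0]*np.sin(a)-D[1]*np.cos(a),-D[2]]),1),"t",round(o["time"],2),"w",round(o["grip_width"]*1000,1),"gf",round(o["grip_force"],1),"F",np.round(o["ft_force"],1))
E
python3 -m pendant '[[[0,0,0,0,0,-9,1],[0,0,0,0,0,-9,1],[0,0,0,0,0,-9,1],[0,0,0,0,0,-9,1],[0,0,0,0,0,-9,1]]]' 20
python3 -m pendant '[[[0,0,0,0,0,-9,1],[0,0,0,0,0,-9,1],[0.04,0.0266,0,0,0,0,1],[0.04,0.0266,0,0,0,0,1],[0.04,0.0266,0,0,0,0,1]]]'
python3 -m pendant '[[[0.04,0.0266,0,0,0,0,1],[0.04,0.0266,0,0,0,0,1],[0.04,0.0266,0,0,0,0,1],[0.04,0.0266,0,0,0,0,1],[0.04,0.0266,0,0,0,0,1]]]'
python3 -m pendant '[[[0.04,0.0266,0,0,0,0,1],[0.04,0.0266,0,0,0,0,1],[0.04,0.0266,0,0,0,0,1],[0.04,0.0266,0,0,0,0,1],[0,0,0,0,0,0,1]]]'
python3 go.py 684 -39.5 16 83
```

```text
time: 0.72
position: [0.2153, -0.5862, 0.209]
tool_rot: [0.841, 0.541, 0.0, -0.001]
ft_force: [-0.3, 0.0, 0.1]
grip_width: 0.0869
grip_force: 0.0
time: 1.35
position: [0.3095, -0.4757, 0.2092]
tool_rot: [0.748, 0.663, 0.0, -0.0]
ft_force: [0.3, -0.4, -0.1]
grip_width: 0.0871
grip_force: 0.0
time: 1.98
position: [0.4655, -0.2929, 0.2093]
tool_rot: [0.748, 0.664, -0.0, -0.0]
ft_force: [0.3, -1.1, 0.4]
grip_width: 0.0871
grip_force: 0.0
time: 2.6
position: [0.5909, -0.1453, 0.2091]
tool_rot: [0.746, 0.665, 0.0, -0.0]
ft_force: [0.6, 0.4, 0.9]
grip_width: 0.0872
grip_force: 0.0
pos [ 590.9 -145.3  209.1] phi 83.4 tilt 0.04 turn tool z 0.4 then shift mm [116.3  79.5 193.1] t 2.6 w 87.2 gf 0.0 F [0.6 0.4 0.9]
```

Tracking is good. Closing in and hovering for one wrist check.

```bash
python3 -m pendant '[[[0.039,0.0265,0,0,0,0,1],[0.039,0.0265,0,0,0,0,1],[0.038,0.0265,0,0,0,0,1],[0,0,0.04,0,0,0,1],[0,0,0,0,0,0,1]]]'
python3 go.py 684 -39.5 16 83
python3 - <<'E'
from h import *
o=get_obs();c=camera("wrist");print(o["position"],o["tool_rot"],c["T_tool_cam"],c["intrinsics"])
cv2.imwrite("pics/w1.png",c["img"][...,::-1])
E
```

```text
time: 3.22
position: [0.6787, -0.0424, 0.1657]
tool_rot: [0.748, 0.664, -0.003, -0.004]
ft_force: [-0.4, -0.1, 0.4]
grip_width: 0.0873
grip_force: 0.0
pos [678.7 -42.4 165.7] phi 83.2 tilt 0.56 turn tool z 0.2 then shift mm [  3.5   4.9 149.7] t 3.23 w 87.3 gf 0.0 F [-0.4 -0.1  0.4]
[ 0.67871388 -0.04235842  0.16568815] [ 0.74801216  0.66366683 -0.0031342  -0.00378358] [[-2.49629281e-04 -9.67121057e-01 -2.54316335e-01  6.96085319e-02]
 [ 9.99999929e-01 -1.69602661e-04 -3.36600317e-04  9.71482991e-05]
 [ 2.82400528e-04 -2.54316401e-01  9.67121031e-01 -1.74815909e-01]
 [ 0.00000000e+00  0.00000000e+00  0.00000000e+00  1.00000000e+00]] [[325.1922621    0.         280.7328555 ]
 [  0.         325.1922621  205.51981853]
 [  0.           0.           1.        ]]
```

View pics/w1.png

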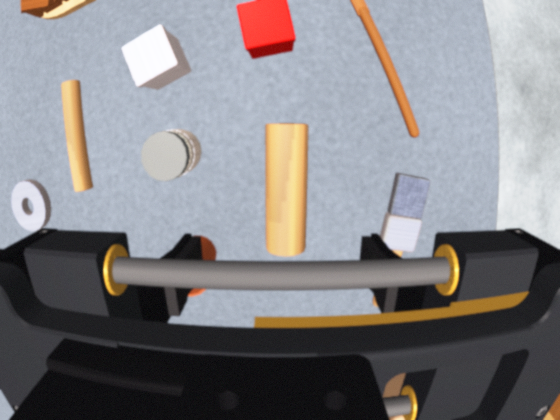

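Wrist picture: the thick roller lies upright in the view at columns 266–307, rows 123–254, aligned with the tool's x. The jar is at (167,155) and the tin at (150,55). Checking the roller ends by fisheye rays.

```bash
cat >> h.py <<'E'
from scipy.spatial.transform import Rotation as Ro
def wcast(c,o,px,z):
    K=c["intrinsics"];T=c["T_tool_cam"];out=[]
    Rt=Ro.from_quat(o["tool_rot"]).as_matrix()
    for u,v in px:
        x,y=(u-K[0,2])/K[0,0],(v-K[1,2])/K[1,1];r=np.hypot(x,y)+1e-12
        d=Rt@T[:3,:3]@np.array([x/r*np.sin(r),y/r*np.sin(r),np.cos(r)]);C=o["position"]+Rt@T[:3,3]
        out.append(C+d*(z-C[2])/d[2])
    return np.array(out)
E
python3 - <<'E'
from h import *
o=get_obs();c=camera("wrist")
p=wcast(c,o,[(287,123),(286.5,254),(266,188),(307,188)],.021)
# top edges: far end silhouette at z~0.042(far) / near end at 0.042
q=wcast(c,o,[(287,123),(286.5,254)],.042)
print(np.round(p*1000,1),np.round(q*1000,1))
E
python3 go.py 684 -39.5 16 83
```

```text
[[ 693.8   24.4   21. ]
 [ 677.3 -111.9   21. ]
 [ 665.1  -37.8   21. ]
 [ 706.2  -42.8   21. ]] [[ 693.5   24.5   42. ]
 [ 678.1 -102.9   42. ]]
pos [681.6 -43.5 169.5] phi 83.1 tilt 0.09 turn tool z 0.1 then shift mm [  4.2   1.9 153.5] t 3.33 w 87.2 gf 0.0 F [-1.  -0.5  0.5]
```

```bash
python3 -m pendant '[[[0.004,0.003,0.03,0,0,0,1],[0,0,0.04,0,0,0,1],[0,0,0.04,0,0,0,1],[0,0,0.025,0,0,0,1],[0,0,0,0,0,0,1]]]' 
python3 -m pendant '[[[0,0,0.01,0,0,0,1],[0,0,0.007,0,0,0,1],[0,0,0,0,0,0,1],[0,0,0,0,0,0,1],[0,0,0,0,0,0,1]]]' 
python3 go.py 684 -39.5 16 83
```

```text
time: 3.95
position: [0.6848, -0.0398, 0.0341]
tool_rot: [0.749, 0.663, -0.001, -0.001]
ft_force: [-0.1, 0.3, 0.4]
grip_width: 0.0872
grip_force: 0.0
time: 4.58
position: [0.686, -0.0388, 0.0181]
tool_rot: [0.748, 0.664, 0.0, 0.0]
ft_force: [-0.1, -0.7, 0.6]
grip_width: 0.0869
grip_force: 0.0
pos [686.  -38.8  18.1] phi 83.2 tilt 0.04 turn tool z 0.2 then shift mm [-0.9 -1.9  2.1] t 4.58 w 86.9 gf 0.0 F [-0.1 -0.7  0.6]
```

Close and lift.

```bash
python3 -m pendant '[[[0,0,0.002,0,0,0,0.5],[0,0,0,0,0,0,0.3],[0,0,0,0,0,0,0.3],[0,0,0,0,0,0,0.3],[0,0,0,0,0,0,0.3]]]' 20
python3 -m pendant '[[[0,0,0,0,0,0,0.3],[0,0,0,0,0,0,0.3],[0,0,0,0,0,0,0.3],[0,0,0,0,0,0,0.3],[0,0,0,0,0,0,0.3]]]' 20
python3 go.py 405 -300 200 90
```

```text
time: 5.2
position: [0.6857, -0.0388, 0.0157]
tool_rot: [0.748, 0.664, 0.0, 0.0]
ft_force: [0.1, -0.3, -0.2]
grip_width: 0.045
grip_force: 0.0
time: 5.82
position: [0.6856, -0.0388, 0.0158]
tool_rot: [0.748, 0.664, -0.0, -0.0]
ft_force: [-2.0, 0.4, 3.5]
grip_width: 0.0377
grip_force: 19.2
pos [685.6 -38.8  15.8] phi 83.2 tilt 0.02 turn tool z -6.8 then shift mm [-261.2 -280.6 -184.2] t 5.83 w 37.7 gf 19.2 F [-2.   0.4  3.5]
```

```bash
python3 -m pendant '[[[0,0,-0.03,0,0,0,0.3],[0,0,-0.04,0,0,0,0.3],[0,0,-0.04,0,0,0,0.3],[0,0,-0.03,0,0,-6.8,0.3],[0,0,0,0,0,0,0.3]]]' 25
python3 -m pendant '[[[-0.026,-0.028,0,0,0,0,0.3],[-0.026,-0.028,0,0,0,0,0.3],[-0.026,-0.028,0,0,0,0,0.3],[-0.026,-0.028,0,0,0,0,0.3],[-0.026,-0.028,0,0,0,0,0.3]]]'
python3 -m pendant '[[[-0.026,-0.028,0,0,0,0,0.3],[-0.026,-0.028,0,0,0,0,0.3],[-0.026,-0.028,0,0,0,0,0.3],[-0.026,-0.028,0,0,0,0,0.3],[-0.026,-0.028,0,0,0,0,0.3]]]'
python3 -m pendant '[[[0,0,0,0,0,0,0.3],[0,0,0,0,0,0,0.3],[0,0,0,0,0,0,0.3],[0,0,0,0,0,0,0.3],[0,0,0,0,0,0,0.3]]]'
python3 go.py 405 -299.7 53 90
python3 - <<'E'
from h import *
o=get_obs();c=camera("wrist");np.savez("w2.npz",**c);print(o["position"],o["tool_rot"])
cv2.imwrite("pics/w2.png",c["img"][...,::-1])
E
```

```text
time: 6.45
position: [0.6884, -0.0393, 0.1584]
tool_rot: [0.708, 0.706, 0.002, 0.003]
ft_force: [-0.8, -0.1, -1.3]
grip_width: 0.0375
grip_force: 23.1
time: 7.08
position: [0.5439, -0.1691, 0.1535]
tool_rot: [0.708, 0.706, -0.0, -0.001]
ft_force: [-0.0, -0.8, -2.5]
grip_width: 0.0372
grip_force: 23.2
time: 7.7
position: [0.404, -0.2988, 0.1539]
tool_rot: [0.708, 0.706, 0.0, -0.001]
ft_force: [0.4, 0.3, -0.7]
grip_width: 0.0372
grip_force: 23.2
time: 8.32
position: [0.4059, -0.2982, 0.1557]
tool_rot: [0.707, 0.707, 0.0, 0.0]
ft_force: [1.4, -0.7, -1.3]
grip_width: 0.0374
grip_force: 23.2
pos [ 405.9 -298.2  155.7] phi 90.0 tilt 0.01 turn tool z 0.0 then shift mm [ -1.5  -0.9 102.7] t 8.32 w 37.4 gf 23.2 F [ 1.4 -0.7 -1.3]
[ 0.40594697 -0.29816816  0.15566167] [7.07031136e-01 7.07182414e-01 1.03002916e-05 7.44455263e-05]
```

View pics/w2.png

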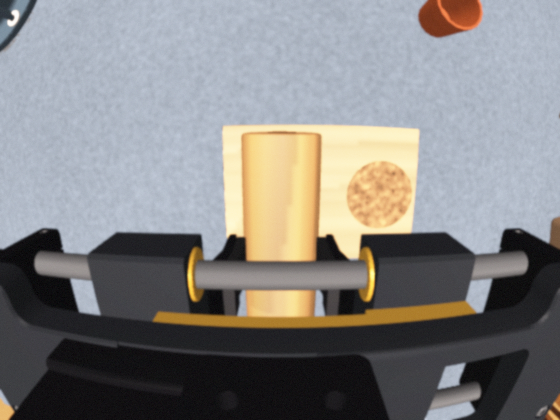

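Wrist picture: the roller is held squarely (columns 243–321), with its far end at row 132. The square board's far edge is at row 127 (columns 223–418) and the cork centre at (379,194). Checking these.

Run:
```python
from h import *
o=get_obs();c=dict(np.load("w2.npz"))
print("end top",wcast(c,o,[(282,134)],o["position"][2]+.026)*1000, "end axis",wcast(c,o,[(282,132)],o["position"][2]+.015)*1000)
print("cork",wcast(c,o,[(379,194)],.012)*1000,"edge corners",wcast(c,o,[(223,127),(418,129)],.012)*1000)
```

```text
end top [[ 406.56261967 -234.22719352  181.67989151]] end axis [[ 406.60183911 -233.6537609   170.67989151]]
cork [[ 507.64109988 -300.14224504   12.        ]] edge corners [[ 349.36117645 -232.87810318   12.        ]
 [ 547.36453968 -230.95922453   12.        ]]
```

```bash
python3 -m pendant '[[[-0.0015,-0.0015,0.02,0,0,0,0.3],[0,0,0.025,0,0,0,0.3],[0,0,0.025,0,0,0,0.3],[0,0,0.02,0,0,0,0.3],[0,0,0,0,0,0,0.3]]]'
python3 -m pendant '[[[0,0,0.005,0,0,0,0.3],[0,0,0.004,0,0,0,0.3],[0,0,0,0,0,0,0.3],[0,0,0,0,0,0,0.3],[0,0,0,0,0,0,0.3]]]'
python3 go.py 404.5 -300 53 90
```

```text
time: 9.0
position: [0.4034, -0.2993, 0.0646]
tool_rot: [0.707, 0.707, 0.0, -0.002]
ft_force: [0.8, -0.3, -0.7]
grip_width: 0.0376
grip_force: 23.2
time: 9.62
position: [0.4041, -0.3002, 0.0569]
tool_rot: [0.707, 0.707, -0.0, 0.0]
ft_force: [-0.9, -0.2, -1.0]
grip_width: 0.0371
grip_force: 23.2
pos [ 404.1 -300.2   56.9] phi 90.0 tilt 0.03 turn tool z -0.0 then shift mm [0.2 0.4 3.9] t 9.62 w 37.1 gf 23.2 F [-0.9 -0.2 -1. ]
```

```bash
python3 -m pendant '[[[0,0,0.002,0,0,0,0.3],[0,0,0.0015,0,0,0,0.3],[0,0,0,0,0,0,0.3],[0,0,0,0,0,0,0.3],[0,0,0,0,0,0,0.3]]]'
python3 -m pendant '[[[0,0,0,0,0,0,0.5],[0,0,0,0,0,0,0.55],[0,0,0,0,0,0,0.6],[0,0,0,0,0,0,0.7],[0,0,0,0,0,0,0.8]]]'
python3 -m pendant '[[[0,0,0,0,0,0,0.8],[0,0,-0.02,0,0,0,0.8],[0,0,-0.04,0,0,0,0.8],[0,0,-0.04,0,0,0,0.8],[0,0,-0.02,0,0,0,1]]]'
python3 go.py 573 109 180 16
```

```text
time: 10.25
position: [0.404, -0.3001, 0.0531]
tool_rot: [0.707, 0.707, 0.0, 0.0]
ft_force: [-0.3, -0.0, -0.2]
grip_width: 0.0372
grip_force: 23.2
time: 10.88
position: [0.404, -0.3001, 0.0532]
tool_rot: [0.707, 0.707, -0.0, 0.0]
ft_force: [-0.9, 0.0, 0.2]
grip_width: 0.0638
grip_force: 0.0
time: 11.5
position: [0.4047, -0.3008, 0.1753]
tool_rot: [0.707, 0.707, -0.0, 0.002]
ft_force: [-0.3, 0.1, -0.2]
grip_width: 0.0742
grip_force: 0.0
pos [ 404.7 -300.8  175.3] phi 90.0 tilt 0.2 turn tool z 74.0 then shift mm [ 274.8 -347.5   -4.7] t 11.5 w 74.2 gf 0.0 F [-0.3  0.1 -0.2]
```

```bash
python3 -m pendant '[[[0,0,0,0,0,-8.2,1],[0,0,0,0,0,-8.1,1],[0.0346,0.0277,0,0,0,0,1],[0.0346,0.0277,0,0,0,0,1],[0.0346,0.0277,0,0,0,0,1]]]'
python3 -m pendant '[[[0.0346,0.0277,0,0,0,0,1],[0.0346,0.0277,0,0,0,0,1],[0.0346,0.0277,0,0,0,0,1],[0.0346,0.0277,0,0,0,0,1],[0.0346,0.0277,0,0,0,0,1]]]'
python3 -m pendant '[[[0.0346,0.0277,0,0,0,0,1],[0.0346,0.0277,0,0,0,0,1],[0,0,0,0,0,0,1],[0,0,0,0,0,0,1],[0,0,0,0,0,0,1]]]'
python3 go.py 573 109 27 106.3
python3 - <<'E'
from h import *
o=get_obs();c=camera("wrist");np.savez("w3.npz",**c);print(o["position"],o["tool_rot"])
cv2.imwrite("pics/w3.png",c["img"][...,::-1])
c=camera("top");np.savez("t3.npz",**c);cv2.imwrite("pics/t3.png",c["img"][...,::-1])
E
```

```text
time: 12.12
position: [0.455, -0.1761, 0.1732]
tool_rot: [0.6, 0.8, 0.0, 0.0]
ft_force: [0.5, -0.2, -0.6]
grip_width: 0.0871
grip_force: 0.0
time: 12.75
position: [0.5396, 0.0291, 0.1731]
tool_rot: [0.6, 0.8, -0.0, 0.0]
ft_force: [0.6, 0.2, 0.7]
grip_width: 0.0874
grip_force: 0.0
time: 13.38
position: [0.5725, 0.1085, 0.173]
tool_rot: [0.601, 0.8, -0.0, -0.0]
ft_force: [-0.0, 0.1, -0.7]
grip_width: 0.0871
grip_force: 0.0
pos [572.5 108.5 173. ] phi 106.2 tilt 0.05 turn tool z -0.1 then shift mm [  0.3   0.6 146. ] t 13.38 w 87.1 gf 0.0 F [-0.   0.1 -0.7]
[0.57251272 0.10850995 0.17302884] [ 6.00558385e-01  7.99580766e-01 -3.77263501e-04 -2.87055421e-04]
```

View pics/w3.png

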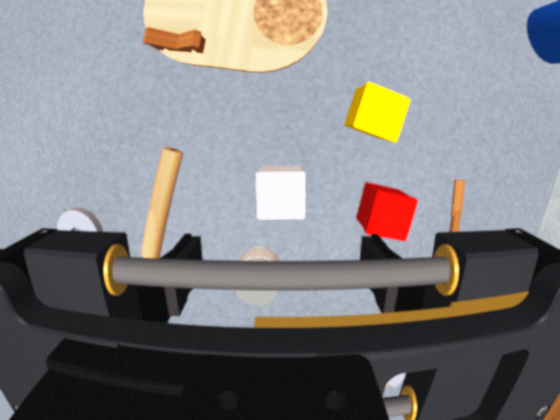

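View pics/t3.png

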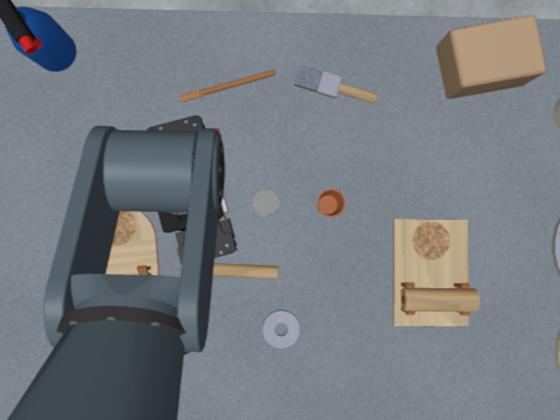

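Top: the thick roller lies in the square board's rests, columns 402–479, row 300. Wrist: the white tin's lid is square in the view at columns 256–306, rows 171–219, centred between the fingers, with red and yellow aside. Checking both numerically.

Run:
```python
from h import *
o=get_obs();c=dict(np.load("w3.npz"))
print("tin corners",np.round(wcast(c,o,[(256,171.5),(306,171.5),(306,219),(257,220)],.054)*1000,1))
t=dict(np.load("t3.npz"))
print("left end",cast(t,[(402,298)],.07)*1000,"right",cast(t,[(479,301)],.075)*1000, proj(t,[[.405,-.235,.058],[.405,-.365,.058],[.405,-.365,.079]]))
a=cv2.resize(t["img"][210:335,380:490],None,fx=5,fy=5,interpolation=cv2.INTER_CUBIC);cv2.imwrite("pics/t3c.png",a[...,::-1])
```

```text
tin corners [[544.3 125.7  54. ]
 [588.3 138.4  54. ]
 [601.7  95.1  54. ]
 [557.4  81.2  54. ]]
left end [[ 408.1430138 -231.3709507   70.       ]] right [[ 405.05065143 -366.07918879   75.        ]] [[402.28349917 298.96332666]
 [474.50557308 299.78313558]
 [479.32735717 301.32068924]]
```

View pics/t3c.png

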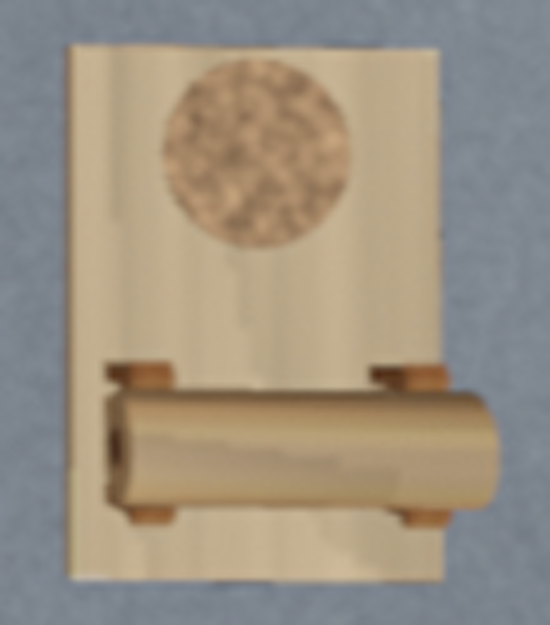

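The crop shows the roller seated in both V-blocks, with its ends as predicted (402.3 and 479.3 px) and the cork centre at crop (257,152). The tin corners average (573,110) mm with 46 mm sides and 16° yaw, so both views agree. Descending.

```bash
python3 -m pendant '[[[0.001,0.0005,0.03,0,0,0,1],[0,0,0.04,0,0,0,1],[0,0,0.04,0,0,0,1],[0,0,0.025,0,0,0,1],[0,0,0.01,0,0,0,1]]]'
python3 -m pendant '[[[0,0,0,0,0,0,0.6],[0,0,0,0,0,0,0.4],[0,0,0,0,0,0,0.4],[0,0,0,0,0,0,0.4],[0,0,0,0,0,0,0.4]]]' 20
python3 -m pendant '[[[0,0,0,0,0,0,0.4],[0,0,0,0,0,0,0.4],[0,0,0,0,0,0,0.4],[0,0,0,0,0,0,0.4],[0,0,0,0,0,0,0.4]]]' 20
python3 go.py 509.5 -300.3 160 90
```

```text
time: 14.1
position: [0.5723, 0.1099, 0.0267]
tool_rot: [0.601, 0.8, -0.001, -0.001]
ft_force: [0.0, 0.5, -0.4]
grip_width: 0.0871
grip_force: 0.0
time: 14.72
position: [0.5732, 0.1107, 0.0285]
tool_rot: [0.6, 0.8, 0.0, 0.0]
ft_force: [2.1, -0.6, 3.4]
grip_width: 0.0454
grip_force: 20.5
time: 15.35
position: [0.5732, 0.1107, 0.0285]
tool_rot: [0.6, 0.8, -0.0, -0.0]
ft_force: [-0.8, -0.5, 6.0]
grip_width: 0.0452
grip_force: 20.0
pos [573.2 110.7  28.5] phi 106.3 tilt 0.0 turn tool z 16.3 then shift mm [-411.   -63.7 -131.5] t 15.35 w 45.2 gf 20.0 F [-0.8 -0.5  6. ]
```

```bash
python3 -m pendant '[[[0,0,-0.02,0,0,0,0.4],[0,0,-0.04,0,0,0,0.4],[0,0,-0.04,0,0,0,0.4],[0,0,-0.02,0,0,8.2,0.4],[0,0,0,0,0,8.1,0.4]]]' 25
python3 -m pendant '[[[-0.041,-0.0064,0,0,0,0,0.4],[-0.041,-0.0064,0,0,0,0,0.4],[-0.041,-0.0064,0,0,0,0,0.4],[-0.041,-0.0064,0,0,0,0,0.4],[-0.041,-0.0064,0,0,0,0,0.4]]]'
python3 -m pendant '[[[-0.041,-0.0064,0,0,0,0,0.4],[-0.041,-0.0064,0,0,0,0,0.4],[-0.041,-0.0064,0,0,0,0,0.4],[-0.041,-0.0064,0,0,0,0,0.4],[-0.041,-0.0064,0,0,0,0,0.4]]]'
python3 -m pendant '[[[0,0,0,0,0,0,0.4],[0,0,0,0,0,0,0.4],[0,0,0,0,0,0,0.4],[0,0,0,0,0,0,0.4],[0,0,0,0,0,0,0.4]]]'
python3 go.py 509.5 -299.7 40.5 90
python3 - <<'E'
from h import *
o=get_obs();c=camera("wrist");np.savez("w4.npz",**c);print(o["position"],o["tool_rot"])
cv2.imwrite("pics/w4.png",c["img"][...,::-1])
E
```

```text
time: 15.98
position: [0.5747, 0.1107, 0.1498]
tool_rot: [0.709, 0.705, 0.002, 0.002]
ft_force: [-0.6, 0.1, -1.1]
grip_width: 0.0454
grip_force: 25.0
time: 16.6
position: [0.5407, -0.0955, 0.1475]
tool_rot: [0.707, 0.707, -0.0, -0.0]
ft_force: [0.9, -0.1, 0.0]
grip_width: 0.0454
grip_force: 25.0
time: 17.23
position: [0.5085, -0.3005, 0.1474]
tool_rot: [0.707, 0.707, 0.0, -0.0]
ft_force: [1.0, 0.1, -1.0]
grip_width: 0.0454
grip_force: 25.0
time: 17.85
position: [0.5092, -0.2985, 0.1482]
tool_rot: [0.707, 0.707, 0.0, 0.0]
ft_force: [-0.6, -0.2, -0.9]
grip_width: 0.0451
grip_force: 25.0
pos [ 509.2 -298.5  148.2] phi 90.0 tilt 0.0 turn tool z 0.0 then shift mm [ -1.2   0.3 107.7] t 17.85 w 45.1 gf 25.0 F [-0.6 -0.2 -0.9]
[ 0.50920201 -0.29854566  0.14823538] [7.06987493e-01 7.07226049e-01 1.72395293e-05 7.05657661e-06]
```

View pics/w4.png

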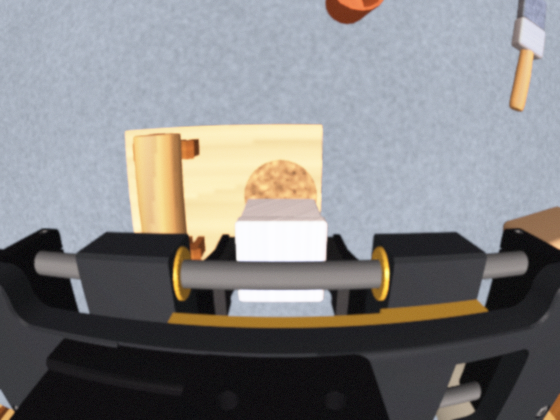

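Wrist picture: the tin's lid is at columns 236–326, rows 219–300, and the cork behind it is centred at column 281. The seated roller is at columns 137–185.

Run:
```python
from h import *
o=get_obs();c=dict(np.load("w4.npz"));z=o["position"][2]
p=wcast(c,o,[(238,219),(326,219),(324,300),(238,300)],z+.0255)*1000;print(p.round(1),p.mean(0))
print("cork top, left, right",np.round(wcast(c,o,[(281,160),(245,194),(317,194)],.012)*1000,1),"board",wcast(c,o,[(127,130),(322,125)],.012)*1000)
```

```text
[[ 488.6 -275.1  173.7]
 [ 531.2 -275.1  173.7]
 [ 532.4 -320.5  173.7]
 [ 486.5 -320.5  173.7]] [ 509.6614537  -297.81276252  173.74676402]
cork top, left, right [[ 509.5 -265.7   12. ]
 [ 474.1 -299.2   12. ]
 [ 544.9 -299.2   12. ]] board [[ 351.93599473 -231.00581415   12.        ]
 [ 548.50543914 -231.66514599   12.        ]]
```

```bash
python3 -m pendant '[[[-0.0025,0,0.03,0,0,0,0.4],[0,0,0.03,0,0,0,0.4],[0,0,0.025,0,0,0,0.4],[0,0,0.015,0,0,0,0.4],[0,0,0.004,0,0,0,0.4]]]'
python3 -m pendant '[[[0,0,0.002,0,0,0,0.4],[0,0,0,0,0,0,0.4],[0,0,0,0,0,0,0.4],[0,0,0,0,0,0,0.4],[0,0,0,0,0,0,0.4]]]'
python3 go.py 509.5 -301 40.5 90
```

```text
time: 18.52
position: [0.5088, -0.3015, 0.0434]
tool_rot: [0.707, 0.707, -0.0, -0.001]
ft_force: [0.4, 0.2, -0.3]
grip_width: 0.0455
grip_force: 25.0
time: 19.15
position: [0.5091, -0.3019, 0.0424]
tool_rot: [0.707, 0.707, 0.0, 0.0]
ft_force: [0.4, -0.0, -1.0]
grip_width: 0.0455
grip_force: 25.0
pos [ 509.1 -301.9   42.4] phi 90.0 tilt 0.02 turn tool z -0.0 then shift mm [0.9 0.4 1.9] t 19.15 w 45.5 gf 25.0 F [ 0.4 -0.  -1. ]
```

```bash
python3 -m pendant '[[[0.001,0.0003,0,0,0,0,0.4],[0,0,0.0015,0,0,0,0.4],[0,0,0.0005,0,0,0,0.4],[0,0,0,0,0,0,0.4],[0,0,0,0,0,0,0.4]]]'
python3 go.py 509.5 -301 40.5 90
python3 -m pendant '[[[0,0,0,0,0,0,0.55],[0,0,0,0,0,0,0.58],[0,0,0,0,0,0,0.62],[0,0,0,0,0,0,0.7],[0,0,0,0,0,0,0.8]]]'
python3 -m pendant '[[[0,0,0,0,0,0,0.8],[0,0,-0.02,0,0,0,0.8],[0,0,-0.04,0,0,0,0.8],[0,0,-0.04,0,0,0,0.8],[0,0,-0.03,0,0,0,0.8]]]'
python3 go.py 449 53 170 88.1
```

```text
time: 19.77
position: [0.5093, -0.3007, 0.0405]
tool_rot: [0.707, 0.707, 0.0, 0.0]
ft_force: [-0.4, 1.4, 5.0]
grip_width: 0.0452
grip_force: 25.0
pos [ 509.3 -300.7   40.5] phi 90.0 tilt 0.01 turn tool z -0.0 then shift mm [-0.3  0.2  0. ] t 19.77 w 45.2 gf 25.0 F [-0.4  1.4  5. ]
time: 20.4
position: [0.5092, -0.3008, 0.04]
tool_rot: [0.707, 0.707, -0.0, -0.0]
ft_force: [-0.5, 0.7, -0.3]
grip_width: 0.064
grip_force: 0.0
time: 21.02
position: [0.5096, -0.301, 0.172]
tool_rot: [0.707, 0.707, 0.0, 0.001]
ft_force: [0.7, 0.0, -0.4]
grip_width: 0.0697
grip_force: 0.0
pos [ 509.6 -301.   172. ] phi 90.0 tilt 0.1 turn tool z 1.9 then shift mm [351.8 -72.3   2. ] t 21.02 w 69.7 gf 0.0 F [ 0.7  0.  -0.4]
```

Now the slim roller.

```bash
python3 -m pendant '[[[0,0,0,0,0,1.9,0.8],[0.044,-0.009,0,0,0,0,0.8],[0.044,-0.009,0,0,0,0,0.8],[0.044,-0.009,0,0,0,0,0.8],[0.044,-0.009,0,0,0,0,0.8]]]'
python3 -m pendant '[[[0.044,-0.009,0,0,0,0,0.8],[0.044,-0.009,0,0,0,0,0.8],[0.044,-0.009,0,0,0,0,0.8],[0.044,-0.009,0,0,0,0,0.8],[0,0,0,0,0,0,0.8]]]'
python3 -m pendant '[[[0,0,0,0,0,0,0.8],[0,0,0,0,0,0,0.8],[0,0,0,0,0,0,0.8],[0,0,0,0,0,0,0.8],[0,0,0,0,0,0,0.8]]]'
python3 go.py 449 53 14 88.1
cat > see.py <<'E'
from h import *
import sys
o=get_obs();c=camera("wrist");im=c["img"];P=im.astype(int)
m=((P[...,0]-P[...,2]>50)&(P[...,0]>120)).astype(np.uint8);m[232:]=0
z=float(sys.argv[1])
for k in cv2.findContours(m,cv2.RETR_EXTERNAL,cv2.CHAIN_APPROX_NONE)[0]:
    if cv2.contourArea(k)>150:
        r=cv2.minAreaRect(k);x,y,w,h=cv2.boundingRect(k);print(np.round(r[0]),np.round(r[1]),"bbox",x,y,w,h,"mid top",np.round(wcast(c,o,[r[0]],z)[0]*1000,1),"top end",np.round(wcast(c,o,[k[k[:,0,1]<=y+1,0].mean(0)],z)[0]*1000,1))
cv2.imwrite("pics/see.png",im[...,::-1])
E
python3 see.py 0.018
```

```text
time: 21.65
position: [0.4779, -0.1219, 0.1687]
tool_rot: [0.719, 0.694, -0.0, -0.001]
ft_force: [0.5, 0.3, -0.8]
grip_width: 0.07
grip_force: 0.0
time: 22.28
position: [0.4468, 0.056, 0.1689]
tool_rot: [0.718, 0.696, -0.001, -0.002]
ft_force: [-0.2, 0.4, 0.2]
grip_width: 0.0694
grip_force: 0.0
time: 22.9
position: [0.4493, 0.0531, 0.1702]
tool_rot: [0.719, 0.695, 0.0, 0.0]
ft_force: [0.3, 0.4, -0.6]
grip_width: 0.0695
grip_force: 0.0
pos [449.3  53.1 170.2] phi 88.0 tilt 0.01 turn tool z -0.1 then shift mm [-1.000e-01 -3.000e-01  1.562e+02] t 22.9 w 69.5 gf 0.0 F [ 0.3  0.4 -0.6]
[279. 179.] [104.  22.] bbox 268 127 23 105 mid top [448.   64.8  18. ] top end [449.8 117.5  18. ]
[488. 130.] [43. 55.] bbox 461 108 56 44 mid top [691.2 118.9  18. ] top end [691.6 143.6  18. ]
[541. 153.] [134.  10.] bbox 527 87 24 134 mid top [784.3  94.3  18. ] top end [763.  176.5  18. ]
[455.  39.] [54. 58.] bbox 426 13 60 54 mid top [647.5 219.   18. ] top end [642.2 249.3  18. ]
[290.  20.] [ 40. 175.] bbox 202 0 176 41 mid top [464.3 228.3  18. ] top end [472.2 250.8  18. ]
```

```bash
python3 -m pendant '[[[0,-0.0008,0.03,0,0,0,0.8],[0,0,0.04,0,0,0,0.8],[0,0,0.04,0,0,0,0.8],[0,0,0.03,0,0,0,0.8],[0,0,0.01,0,0,0,0.8]]]'
python3 -m pendant '[[[0,0,0.004,0,0,0,0.8],[0,0,0,0,0,0,0.8],[0,0,0,0,0,0,0.8],[0,0,0,0,0,0,0.8],[0,0,0,0,0,0,0.8]]]'
python3 go.py 449 53 14 88.1
```

```text
time: 23.58
position: [0.4476, 0.0536, 0.0187]
tool_rot: [0.719, 0.695, -0.001, -0.001]
ft_force: [-0.6, -0.7, -0.7]
grip_width: 0.0694
grip_force: 0.0
time: 24.2
position: [0.4487, 0.0535, 0.0166]
tool_rot: [0.719, 0.695, 0.0, 0.0]
ft_force: [-0.4, 0.2, -0.1]
grip_width: 0.0697
grip_force: 0.0
pos [448.7  53.5  16.6] phi 88.1 tilt 0.05 turn tool z -0.0 then shift mm [-0.5  0.3  2.6] t 24.2 w 69.7 gf 0.0 F [-0.4  0.2 -0.1]
```

```bash
python3 -m pendant '[[[-0.0005,0,0.0025,0,0,0,0.8],[0,0,0,0,0,0,0.5],[0,0,0,0,0,0,0.3],[0,0,0,0,0,0,0.1],[0,0,0,0,0,0,0.1]]]' 12
python3 -m pendant '[[[0,0,0,0,0,0,0.1],[0,0,0,0,0,0,0.1],[0,0,0,0,0,0,0.1],[0,0,0,0,0,0,0.1],[0,0,0,0,0,0,0.1]]]' 15
python3 go.py 423.7 278.6 150 95.6
```

```text
time: 24.82
position: [0.4484, 0.053, 0.0136]
tool_rot: [0.719, 0.695, -0.0, -0.0]
ft_force: [-0.5, 0.8, 0.0]
grip_width: 0.0373
grip_force: 0.0
time: 25.45
position: [0.4484, 0.053, 0.0137]
tool_rot: [0.719, 0.695, 0.0, -0.0]
ft_force: [-0.1, 0.8, 0.1]
grip_width: 0.0089
grip_force: 0.0
pos [448.4  53.   13.7] phi 88.1 tilt 0.0 turn tool z -7.5 then shift mm [ 226.9   -2.6 -136.3] t 25.45 w 8.9 gf 0.0 F [-0.1  0.8  0.1]
```

The fingers reached 8.9 mm with no force, so something is off. Looking.

Run:
```python
from h import *
a=camera("wrist")["img"];b=camera("scene");np.savez("s5.npz",**b);b=b["img"]
cv2.imwrite("pics/s5.png",np.hstack([cv2.resize(a,(400,300)),cv2.resize(b[150:270,270:430],(400,300))])[...,::-1])
```

```text
(no output)
```

View pics/s5.png

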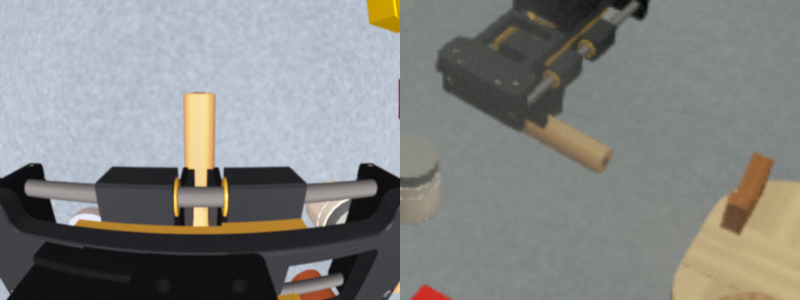

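The slim roller is between the fingers: in the left half it emerges at (199,95–225). They sit 9 mm apart and have not stalled, so I'll close a little further at low force and see where they stop.

```bash
python3 -m pendant '[[[0,0,0,0,0,0,0.0],[0,0,0,0,0,0,0.0],[0,0,0,0,0,0,0.0],[0,0,0,0,0,0,0.0],[0,0,0,0,0,0,0.0]]]' 8
python3 see.py 0.018 | head -1; python3 go.py 448 53 14 88.1
python3 - <<'E'
from h import *
a=camera("wrist")["img"][110:330,180:380]
cv2.imwrite("pics/w6.png",cv2.resize(a,None,fx=2.7,fy=2.7,interpolation=cv2.INTER_CUBIC)[...,::-1])
E
```

```text
time: 26.18
position: [0.4484, 0.053, 0.0136]
tool_rot: [0.719, 0.695, -0.0, -0.0]
ft_force: [-0.2, -0.3, 1.5]
grip_width: 0.0006
grip_force: 0.0
[278. 180.] [101.  43.] bbox 257 130 44 102 mid top [448.6  91.6  18. ] top end [449.8 118.3  18. ]
pos [448.4  53.   13.7] phi 88.1 tilt 0.0 turn tool z -0.0 then shift mm [-0.  -0.4 -0.3] t 26.23 w 0.4 gf 0.0 F [ 0.1 -0.4  0.4]
```

View pics/w6.png

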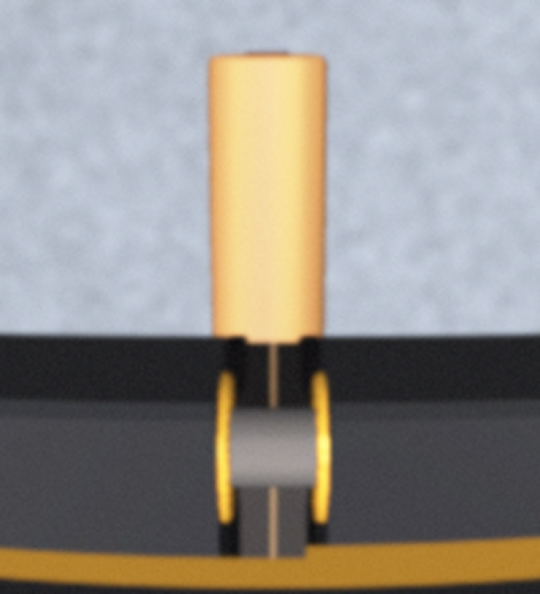

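The fingers are fully shut and the roller (crop columns 210–325) passes undisturbed beneath them. The pads therefore end higher than I reckoned, which also explains 37.7 mm on the 42 mm roller. I'll open and go down in small steps, watching the force.

```bash
python3 -m pendant '[[[0,0,0,0,0,0,0.3],[0,0,0,0,0,0,0.5],[0,0,0,0,0,0,0.55],[0,0,0,0,0,0,0.55],[0,0,0,0,0,0,0.55]]]' 12
python3 -m pendant '[[[0,0,0,0,0,0,0.55],[0,0,0.001,0,0,0,0.55],[0,0,0.001,0,0,0,0.55],[0,0,0.001,0,0,0,0.55],[0,0,0,0,0,0,0.55]]]' 
python3 see.py 0.018 | head -1
```

```text
time: 26.9
position: [0.4484, 0.053, 0.0137]
tool_rot: [0.719, 0.695, 0.0, 0.0]
ft_force: [-0.7, 0.2, -0.3]
grip_width: 0.0424
grip_force: 0.0
time: 27.52
position: [0.4484, 0.053, 0.0105]
tool_rot: [0.719, 0.695, -0.0, -0.0]
ft_force: [-0.4, -0.4, 0.1]
grip_width: 0.0482
grip_force: 0.0
[278. 180.] [101.  43.] bbox 257 130 44 102 mid top [448.6  92.1  18. ] top end [449.5 118.2  18. ]
```

```bash
python3 -m pendant '[[[0,0,0.001,0,0,0,0.55],[0,0,0.001,0,0,0,0.55],[0,0,0.001,0,0,0,0.55],[0,0,0,0,0,0,0.55],[0,0,0,0,0,0,0.55]]]' | grep -E "pos|ft"
python3 -m pendant '[[[0,0,0.001,0,0,0,0.55],[0,0,0.001,0,0,0,0.55],[0,0,0,0,0,0,0.55],[0,0,0,0,0,0,0.55],[0,0,0,0,0,0,0.55]]]' | grep -E "pos|ft"
```

```text
position: [0.4484, 0.053, 0.0076]
ft_force: [0.2, -0.6, 0.4]
position: [0.4485, 0.053, 0.0057]
ft_force: [-0.0, -0.2, 0.0]
```

```bash
python3 -m pendant '[[[0,0,0.0015,0,0,0,0.55],[0,0,0.0015,0,0,0,0.55],[0,0,0,0,0,0,0.55],[0,0,0,0,0,0,0.55],[0,0,0,0,0,0,0.55]]]' | grep -E "pos|ft"
python3 -m pendant '[[[0,0,0.0015,0,0,0,0.55],[0,0,0.0015,0,0,0,0.55],[0,0,0,0,0,0,0.55],[0,0,0,0,0,0,0.55],[0,0,0,0,0,0,0.55]]]' | grep -E "pos|ft"
python3 -m pendant '[[[0,0,0.0015,0,0,0,0.55],[0,0,0.0015,0,0,0,0.55],[0,0,0,0,0,0,0.55],[0,0,0,0,0,0,0.55],[0,0,0,0,0,0,0.55]]]' | grep -E "pos|ft"
```

```text
position: [0.4484, 0.053, 0.0027]
ft_force: [-0.4, 0.2, -0.5]
position: [0.4485, 0.053, -0.0003]
ft_force: [0.0, -0.1, -0.7]
position: [0.4485, 0.053, -0.0033]
ft_force: [0.3, -0.4, -0.4]
```

```bash
python3 -m pendant '[[[0,0,0.0015,0,0,0,0.55],[0,0,0.001,0,0,0,0.55],[0,0,0,0,0,0,0.55],[0,0,0,0,0,0,0.55],[0,0,0,0,0,0,0.55]]]' | grep -E "pos|ft"
python3 -m pendant '[[[0,0,0.001,0,0,0,0.55],[0,0,0.001,0,0,0,0.55],[0,0,0,0,0,0,0.5],[0,0,0,0,0,0,0.3],[0,0,0,0,0,0,0.1]]]' 12| grep -E "pos|ft"
python3 -m pendant '[[[0,0,0,0,0,0,0.1],[0,0,0,0,0,0,0.1],[0,0,0,0,0,0,0.1],[0,0,0,0,0,0,0.1],[0,0,0,0,0,0,0.1]]]' 12
```

```text
position: [0.4484, 0.053, -0.0058]
ft_force: [0.5, -0.8, -0.5]
position: [0.4485, 0.053, -0.0078]
ft_force: [0.1, 0.1, 0.4]
time: 32.58
position: [0.4484, 0.053, -0.0078]
tool_rot: [0.719, 0.695, -0.0, -0.0]
ft_force: [0.2, -0.0, 0.1]
grip_width: 0.0236
grip_force: 12.0
```

Gripped at 23.6 mm. Lift and carry to the round board.

```bash
python3 -m pendant '[[[0,0,-0.02,0,0,0,0.1],[0,0,-0.04,0,0,0,0.1],[0,0,-0.04,0,0,0,0.1],[0,0,-0.03,0,0,-7.5,0.1],[0,0,0,0,0,0,0.1]]]' 15
python3 -m pendant '[[[0.045,-0.0005,0,0,0,0,0.1],[0.045,-0.0005,0,0,0,0,0.1],[0.045,-0.0005,0,0,0,0,0.1],[0.045,-0.0005,0,0,0,0,0.1],[0.045,-0.0005,0,0,0,0,0.1]]]'
python3 -m pendant '[[[0,0,0,0,0,0,0.1],[0,0,0,0,0,0,0.1],[0,0,0,0,0,0,0.1],[0,0,0,0,0,0,0.1],[0,0,0,0,0,0,0.1]]]'
python3 go.py 423.7 278.6 25 95.6; python3 see.py 0.012
```

```text
time: 33.2
position: [0.45, 0.0529, 0.1241]
tool_rot: [0.672, 0.74, 0.002, 0.002]
ft_force: [-0.3, 0.4, -0.9]
grip_width: 0.0237
grip_force: 15.0
time: 33.83
position: [0.423, 0.2778, 0.1206]
tool_rot: [0.673, 0.74, -0.001, -0.001]
ft_force: [0.8, -0.4, -0.4]
grip_width: 0.024
grip_force: 15.0
time: 34.45
position: [0.4244, 0.276, 0.1222]
tool_rot: [0.673, 0.74, 0.0, 0.0]
ft_force: [0.2, 0.6, 0.5]
grip_width: 0.0234
grip_force: 15.0
pos [424.4 276.  122.2] phi 95.5 tilt 0.0 turn tool z -0.1 then shift mm [ 2.6 -0.5 97.2] t 34.45 w 23.4 gf 15.0 F [0.2 0.6 0.5]
[324. 174.] [113. 208.] bbox 220 118 209 114 mid top [460.7 302.9  12. ] top end [454.  352.3  12. ]
```

View pics/see.png

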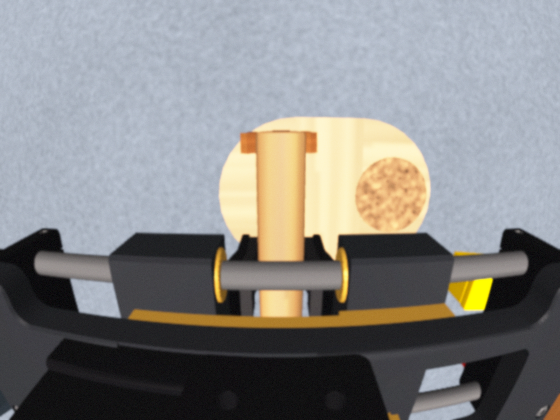

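Wrist picture: the slim roller is held at columns 257–305, with its end at row 131. The far V-block is at columns 241–317 (middle 279) and the cork centre at (391,194).

Run:
```python
from h import *
o=get_obs();c=camera("wrist");im=c["img"].astype(int);z=o["position"][2]
print("end",wcast(c,o,[(281,132)],z+.028)*1000,"vblock tips@52",wcast(c,o,[(241,133),(241,152),(317,133),(317,152)],.052)*1000)
print("cork",wcast(c,o,[(391.5,194)],.012)*1000)
m=((im[...,0]-im[...,2]>30)&(im[...,0]>120)).astype(np.uint8);m[225:]=0;m[:,440:]=0
k=max(cv2.findContours(m,0,1)[0],key=cv2.contourArea)[:,0];print(k[:,0].min(),k[:,0].max(),k[:,1].min())
w=wcast(c,o,[k[k[:,0].argmin()],k[k[:,0].argmax()],(300,118),(360,118)],.012);print(w*1000)
```

```text
end [[418.45712728 340.94136709 150.23651817]] vblock tips@52 [[388.91249259 334.5699414   52.        ]
 [390.06719278 320.16569292  52.        ]
 [445.73993353 339.97206804  52.        ]
 [447.32138095 325.62173956  52.        ]]
cork [[526.95088087 291.83239737  12.        ]]
219 429 117
[[367.64356406 284.62251332  12.        ]
 [567.21568297 292.08142499  12.        ]
 [434.13722841 350.56744489  12.        ]
 [487.03914507 357.08897434  12.        ]]
```

```bash
python3 -m pendant '[[[0.0032,-0.0011,0.02,0,0,0,0.1],[0,0,0.025,0,0,0,0.1],[0,0,0.025,0,0,0,0.1],[0,0,0.015,0,0,0,0.1],[0,0,0.005,0,0,0,0.1]]]'
python3 -m pendant '[[[0,0,0.002,0,0,0,0.1],[0,0,0,0,0,0,0.1],[0,0,0,0,0,0,0.1],[0,0,0,0,0,0,0.1],[0,0,0,0,0,0,0.1]]]'
python3 go.py 423 279.2 25.2 95.6
```

```text
time: 35.17
position: [0.4225, 0.2796, 0.0314]
tool_rot: [0.672, 0.741, -0.001, -0.0]
ft_force: [0.2, -1.5, -0.5]
grip_width: 0.0232
grip_force: 15.0
time: 35.8
position: [0.4229, 0.2798, 0.0304]
tool_rot: [0.672, 0.741, 0.0, 0.0]
ft_force: [-0.5, 0.2, 0.4]
grip_width: 0.0231
grip_force: 15.0
pos [422.9 279.8  30.4] phi 95.6 tilt 0.03 turn tool z -0.0 then shift mm [-0.7  0.   5.2] t 35.8 w 23.1 gf 15.0 F [-0.5  0.2  0.4]
```

```bash
python3 -m pendant '[[[-0.0004,0,0.002,0,0,0,0.1],[0,0,0.0015,0,0,0,0.1],[0,0,0.001,0,0,0,0.1],[0,0,0,0,0,0,0.1],[0,0,0,0,0,0,0.1]]]'|grep -E "pos|ft"
python3 -m pendant '[[[0,0,0.0005,0,0,0,0.1],[0,0,0,0,0,0,0.1],[0,0,0,0,0,0,0.32],[0,0,0,0,0,0,0.36],[0,0,0,0,0,0,0.4]]]'
python3 -m pendant '[[[0,0,0,0,0,0,0.5],[0,0,0,0,0,0,0.6],[0,0,-0.02,0,0,0,0.6],[0,0,-0.04,0,0,0,0.6],[0,0,-0.04,0,0,0,0.8]]]'
python3 -m pendant '[[[0,0,-0.04,0,0,0,1],[0,0,0,0,0,0,1],[0,0,0,0,0,0,1],[0,0,0,0,0,0,1],[0,0,0,0,0,0,1]]]'
python3 go.py 574 10.8 165 95.6
python3 - <<'E'
from h import *
o=get_obs();c=camera("wrist");np.savez("w7.npz",**c)
im=c["img"].astype(int);m=((im[...,0]-im[...,2]>30)).astype(np.uint8)*255
cv2.imwrite("pics/w7.png",c["img"][...,::-1])
# held-against model: projected roller ends -> pixel row profile
b=c["img"][...,0].astype(int)[:,281];print(b[60:235:3])
E
```

```text
position: [0.4228, 0.2794, 0.0256]
ft_force: [0.2, -0.4, -1.2]
time: 37.05
position: [0.4228, 0.2794, 0.0251]
tool_rot: [0.672, 0.741, -0.0, -0.0]
ft_force: [-0.4, 0.1, -0.1]
grip_width: 0.033
grip_force: 0.0
time: 37.67
position: [0.4224, 0.2792, 0.1259]
tool_rot: [0.672, 0.741, -0.0, -0.0]
ft_force: [0.8, 0.8, -0.7]
grip_width: 0.0563
grip_force: 0.0
time: 38.3
position: [0.4221, 0.2791, 0.1639]
tool_rot: [0.672, 0.741, -0.001, -0.001]
ft_force: [0.3, -0.6, 0.3]
grip_width: 0.0869
grip_force: 0.0
pos [422.1 279.1 163.9] phi 95.6 tilt 0.16 turn tool z -0.0 then shift mm [-281.8  125.    -1.1] t 38.3 w 86.9 gf 0.0 F [ 0.3 -0.6  0.3]
[172 167 162 164 168 170 171 166 172 168 170 170 168 161 158 162 162 167
 161 167 170 235 228 238 238 238 238 237 237 236 236 237 236 236 236 235
 236 235 235 234 234 234 234 234 233 233 232 233 233 235 240 243 243 243
 243 243 244 244 244]
```

```bash
python3 -m pendant '[[[-0.035,0.0155,0,0,0,0,1],[-0.035,0.0155,0,0,0,0,1],[-0.035,0.0155,0,0,0,0,1],[-0.035,0.0155,0,0,0,0,1],[-0.035,0.0155,0,0,0,0,1]]]' |grep pos
python3 -m pendant '[[[-0.035,0.0155,0,0,0,0,1],[-0.035,0.0155,0,0,0,0,1],[-0.036,0.016,0,0,0,0,1],[0,0,0,0,0,0,1],[0,0,0,0,0,0,1]]]'|grep pos
python3 -m pendant '[[[0,0,0,0,0,0,1],[0,0,0,0,0,0,1],[0,0,0,0,0,0,1],[0,0,0,0,0,0,1],[0,0,0,0,0,0,1]]]'|grep pos
python3 go.py 574.2 10.8 20 95.6
python3 - <<'E'
from h import *
o=get_obs();c=camera("wrist");im=c["img"];P=im.astype(int)
m=((P[...,2]-P[...,0]<6)).astype(np.uint8);m[232:]=0
m=cv2.morphologyEx(m,cv2.MORPH_OPEN,np.ones((3,3)))
for k in cv2.findContours(m,0,1)[0]:
    if cv2.contourArea(k)>200: print(cv2.boundingRect(k),im[tuple(k[:,0].mean(0).astype(int)[::-1])])
print(P[100:235:5,281])
t=camera("top");np.savez("t7.npz",**t);cv2.imwrite("pics/w8.png",np.hstack([cv2.resize(im[130:330,180:400],(380,345)),cv2.resize(t["img"][190:335,70:230],(380,345))])[...,::-1])
E
```

```text
position: [0.5172, 0.1116, 0.1646]
position: [0.573, 0.0121, 0.1644]
position: [0.5739, 0.0118, 0.1652]
pos [573.9  11.8 165.2] phi 95.6 tilt 0.01 turn tool z -0.0 then shift mm [ -1.1   0.2 145.2] t 40.23 w 87.2 gf 0.0 F [-0.5 -0.8 -1.4]
(84, 169, 27, 47) [206 205 225]
(256, 166, 51, 58) [203 200 197]
(373, 69, 61, 55) [255  27  17]
(463, 64, 26, 158) [198 118  57]
(339, 0, 60, 35) [254 253   0]
[[178 186 198]
 [175 185 197]
 [176 183 194]
 [175 182 197]
 [176 184 198]
 [182 193 206]
 [181 190 204]
 [174 184 195]
 [178 185 197]
 [177 185 198]
 [173 181 194]
 [174 183 197]
 [186 194 207]
 [188 190 197]
 [223 208 197]
 [189 185 182]
 [201 200 195]
 [202 200 196]
 [203 201 197]
 [200 197 193]
 [201 199 194]
 [202 201 195]
 [200 199 196]
 [197 196 191]
 [199 197 193]
 [180 186 198]
 [178 186 198]]
```

View pics/w8.png

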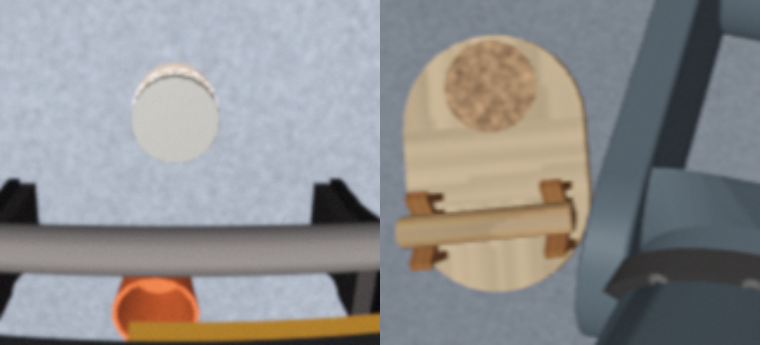

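Left: the jar lid is centred at crop (175,117), between the fingers; the cup is behind the rod, clear of them. Right: the slim roller is seated in both rests of the round board, with the cork centre at (491,85).

Run:
```python
from h import *
o=get_obs();c=camera("wrist");t=dict(np.load("t7.npz"))
print("jar",wcast(c,o,[(281,197.5)],.055)*1000)
print("cork",cast(t,[(116.4,225.3)],.012)*1000)
ax=np.array([-.0976,.995,0]);v=np.array([.4235,.279,.045]);print("pred ends",proj(t,[v+65*ax/1000,v-65*ax/1000,v+65*ax/1000+[0,0,.008]]),"seen 77.2,288 / 151,281")
s=dict(np.load("top0.npz"))
```

```text
jar [[574.01607577  13.93125802  55.        ]]
cork [[529.52964778 289.33664353  12.        ]]
pred ends [[ 77.99192613 287.50957481]
 [151.09416368 281.22635645]
 [ 76.27082989 287.97904253]] seen 77.2,288 / 151,281
```

```bash
python3 -m pendant '[[[0,0,0.03,0,0,0,1],[0,0,0.04,0,0,0,1],[0,0,0.04,0,0,0,1],[0,0,0.025,0,0,0,1],[0,0,0.008,0,0,0,1]]]' |grep -E "pos|ft"
python3 -m pendant '[[[0,0,0,0,0,0,0.6],[0,0,0,0,0,0,0.45],[0,0,0,0,0,0,0.45],[0,0,0,0,0,0,0.45],[0,0,0,0,0,0,0.45]]]' 20 |grep -E "pos|ft"
python3 -m pendant '[[[0,0,0,0,0,0,0.45],[0,0,0,0,0,0,0.45],[0,0,0,0,0,0,0.45],[0,0,0,0,0,0,0.45],[0,0,0,0,0,0,0.45]]]' 25
python3 go.py 528.7 289.3 150 95.6
```

```text
position: [0.5729, 0.0119, 0.0205]
ft_force: [-0.4, -0.8, -0.2]
position: [0.5742, 0.0117, 0.0226]
ft_force: [0.0, -1.3, 2.6]
time: 42.25
position: [0.5742, 0.0117, 0.0226]
tool_rot: [0.672, 0.741, 0.0, 0.0]
ft_force: [-0.8, 0.2, 5.6]
grip_width: 0.047
grip_force: 25.0
pos [574.2  11.7  22.6] phi 95.6 tilt 0.04 turn tool z -0.0 then shift mm [ 280.7  -18.2 -127.4] t 42.25 w 47.0 gf 25.0 F [-0.8  0.2  5.6]
```

```bash
python3 -m pendant '[[[0,0,-0.02,0,0,0,0.45],[0,0,-0.04,0,0,0,0.45],[0,0,-0.04,0,0,0,0.45],[0,0,-0.02,0,0,0,0.45],[0,0,0,0,0,0,0.45]]]' |grep -E "pos|ft"
python3 -m pendant '[[[0.04,-0.0026,0,0,0,0,0.45],[0.04,-0.0026,0,0,0,0,0.45],[0.04,-0.0026,0,0,0,0,0.45],[0.04,-0.0026,0,0,0,0,0.45],[0.04,-0.0026,0,0,0,0,0.45]]]' |grep -E "pos|ft"
python3 -m pendant '[[[0.04,-0.0026,0,0,0,0,0.45],[0.04,-0.0026,0,0,0,0,0.45],[0,0,0,0,0,0,0.45],[0,0,0,0,0,0,0.45],[0,0,0,0,0,0,0.45]]]' |grep -E "pos|ft|gr"
python3 go.py 528.7 289.3 34.6 95.6
python3 - <<'E'
from h import *
o=get_obs();c=camera("wrist");im=c["img"];P=im.astype(int);z=o["position"][2]
col=P[150:330,281];print([(150+i,*v) for i,v in enumerate(col) if i%4==0])
E
```

```text
position: [0.5748, 0.0116, 0.1432]
ft_force: [-0.1, 0.3, -1.1]
position: [0.54, 0.2105, 0.1399]
ft_force: [0.6, 0.1, -1.2]
position: [0.5285, 0.2874, 0.1414]
ft_force: [-0.7, 0.6, -1.1]
grip_width: 0.0466
grip_force: 25.0
pos [528.5 287.4 141.4] phi 95.5 tilt 0.1 turn tool z -0.1 then shift mm [  1.8   0.3 106.8] t 44.12 w 46.6 gf 25.0 F [-0.7  0.6 -1.1]
[(150, np.int64(254), np.int64(245), np.int64(207)), (154, np.int64(248), np.int64(225), np.int64(169)), (158, np.int64(234), np.int64(180), np.int64(123)), (162, np.int64(238), np.int64(188), np.int64(126)), (166, np.int64(231), np.int64(176), np.int64(120)), (170, np.int64(232), np.int64(176), np.int64(119)), (174, np.int64(237), np.int64(184), np.int64(126)), (178, np.int64(232), np.int64(178), np.int64(121)), (182, np.int64(202), np.int64(147), np.int64(99)), (186, np.int64(216), np.int64(161), np.int64(107)), (190, np.int64(246), np.int64(203), np.int64(140)), (194, np.int64(235), np.int64(183), np.int64(125)), (198, np.int64(213), np.int64(194), np.int64(176)), (202, np.int64(220), np.int64(201), np.int64(184)), (206, np.int64(
[... 890 characters left out ...]
int64(141), np.int64(140)), (278, np.int64(152), np.int64(146), np.int64(144)), (282, np.int64(156), np.int64(149), np.int64(147)), (286, np.int64(137), np.int64(131), np.int64(130)), (290, np.int64(152), np.int64(149), np.int64(147)), (294, np.int64(197), np.int64(197), np.int64(191)), (298, np.int64(200), np.int64(196), np.int64(193)), (302, np.int64(197), np.int64(196), np.int64(192)), (306, np.int64(198), np.int64(196), np.int64(191)), (310, np.int64(173), np.int64(182), np.int64(195)), (314, np.int64(174), np.int64(183), np.int64(195)), (318, np.int64(175), np.int64(129), np.int64(57)), (322, np.int64(175), np.int64(128), np.int64(45)), (326, np.int64(165), np.int64(120), np.int64(44))]
```

```bash
python3 - <<'E'
from h import *
o=get_obs();c=camera("wrist");z=o["position"][2]
p=wcast(c,o,[(281,225),(281,308.5)],z+.0324)*1000;print(p,p.mean(0));print("cork far edge",wcast(c,o,[(281,155.5)],.012)*1000)
E
python3 go.py 528.7 289.3 34.6 95.6
```

```text
[[526.89301629 310.27123881 174.04443617]
 [531.21464769 265.14787086 174.04443617]] [529.05383199 287.70955483 174.04443617]
cork far edge [[525.33272882 325.28930348  12.        ]]
pos [528.9 287.5 141.8] phi 95.5 tilt 0.04 turn tool z -0.1 then shift mm [  1.8  -0.  107.2] t 44.23 w 46.7 gf 25.0 F [-0.7 -0.4 -0.1]
```

```bash
python3 -m pendant '[[[0.0018,0,0.03,0,0,0,0.45],[0,0,0.03,0,0,0,0.45],[0,0,0.025,0,0,0,0.45],[0,0,0.015,0,0,0,0.45],[0,0,0.003,0,0,0,0.45]]]' |grep -E "pos|ft"
python3 -m pendant '[[[0,0,0.001,0,0,0,0.45],[0,0,0,0,0,0,0.45],[0,0,0,0,0,0,0.45],[0,0,0,0,0,0,0.45],[0,0,0,0,0,0,0.45]]]' |grep -E "pos|ft"
python3 go.py 528.7 289.3 34.6 95.6
```

```text
position: [0.5283, 0.2899, 0.0384]
ft_force: [-1.1, -0.6, -1.1]
position: [0.5286, 0.2905, 0.0384]
ft_force: [-0.3, -0.1, -0.8]
pos [528.6 290.5  38.4] phi 95.6 tilt 0.02 turn tool z -0.0 then shift mm [-1.2  0.   3.8] t 45.48 w 47.0 gf 25.0 F [-0.3 -0.1 -0.8]
```

```bash
python3 -m pendant '[[[-0.001,0,0.002,0,0,0,0.45],[0,0,0.001,0,0,0,0.45],[0,0,0.001,0,0,0,0.45],[0,0,0,0,0,0,0.45],[0,0,0,0,0,0,0.45]]]' |grep -E "pos|ft"
python3 -m pendant '[[[0,0,0,0,0,0,0.55],[0,0,0,0,0,0,0.6],[0,0,0,0,0,0,0.65],[0,0,0,0,0,0,0.7],[0,0,0,0,0,0,0.8]]]'|grep -E "pos|ft|gr"
python3 -m pendant '[[[0,0,0,0,0,0,0.8],[0,0,-0.02,0,0,0,0.8],[0,0,-0.04,0,0,0,0.8],[0,0,-0.04,0,0,0,0.8],[0,0,-0.04,0,0,0,0.8]]]'|grep -E "pos|ft"
python3 -m pendant '[[[-0.05,0,0,0,0,0,0.8],[-0.05,0,0,0,0,0,0.8],[-0.05,0,0,0,0,0,0.8],[-0.05,0,0,0,0,0,0.8],[-0.05,0,0,0,0,0,0.8]]]'|grep -E "pos|ft"
python3 -m pendant '[[[-0.03,0,0,0,0,0,0.8],[0,0,0,0,0,0,0.8],[0,0,0,0,0,0,0.8],[0,0,0,0,0,0,0.8],[0,0,0,0,0,0,0.8]]]'|grep -E "pos|ft"
python3 - <<'E'
from h import *
t=camera("top");s=camera("scene");np.savez("t9.npz",**t);np.savez("s9.npz",**s)
cv2.imwrite("pics/final.png",t["img"][...,::-1])
P=t["img"].astype(int)
# tin lid (white) on square board, jar lid (grey) on round board
for n,m,box,z in(("tin",(P[...,2]-P[...,0]>-12)&(P.min(2)>140),(400,215,465,275),.066),("jar",(abs(P[...,2]-P[...,0])<16)&(P[...,0]>90),(90,195,150,255),.067)):
    x0,y0,x1,y1=box;q=np.zeros(m.shape,np.uint8);q[y0:y1,x0:x1]=m[y0:y1,x0:x1]
    n_,l,st,ce=cv2.connectedComponentsWithStats(q)
    for i in range(1,n_):
        if st[i,4]>120: print(n,st[i],ce[i].round(1),np.round(cast(t,[ce[i]],z)[0]*1000,1))
E
```

```text
position: [0.5285, 0.2895, 0.0346]
ft_force: [-2.1, -0.3, 4.9]
position: [0.5287, 0.2895, 0.034]
ft_force: [-0.4, 0.5, -0.9]
grip_width: 0.0641
grip_force: 0.0
position: [0.5284, 0.2894, 0.1754]
ft_force: [-0.4, 0.5, 0.7]
position: [0.5529, 0.0391, 0.1743]
ft_force: [0.5, -0.7, -0.4]
position: [0.5555, 0.0119, 0.1742]
ft_force: [0.2, -0.4, 0.2]
tin [427 228  27  25 650] [439.6 240. ] [ 510.9 -299.8   66. ]
jar [ 95 212  34  26 698] [111.1 224.8] [529.4 281.9  67. ]
```

The tin reads (511,-300), as wanted. The jar blob includes some of its side, so I'll do a quick numeric check of the lid, rollers and cup, then hand in.

Run:
```python
from h import *
from rig import hand_in
t=dict(np.load("t9.npz"));a=dict(np.load("top0.npz"))["img"].astype(int);P=t["img"].astype(int);b=dict(np.load("t3.npz"))["img"].astype(int);s=dict(np.load("t7.npz"))["img"].astype(int)
print("jar lid",np.round(cast(t,[(95+12.7,224.7)],.067)*1000,1))
red=lambda I:np.argwhere((I[180:230,310:355,0]-I[180:230,310:355,2]>50)).mean(0)
print("cup",red(a),red(P));print("thick diff",abs(P-b)[282:318,398:482].mean(),"slim diff",abs(P-s)[262:310,72:160].mean())
hand_in()
```

```text
jar lid [[529.6 287.9  67. ]]
cup [22.5787728  20.84079602] [23.24885845 24.20091324]
thick diff 1.5094797178130512 slim diff 2.7177241161616164
the job is handed in; nothing more can be done
```

I placed both kits as asked and handed the job in at about 47 s of robot time. In the last camera check the tin and jar read within about 2 mm of their cork centres, and the rollers had not moved in their V-rests since I checked them there. I never touched the cup; its patch centroid read about 3 px different in that check, which I put down to the arm overhead but did not confirm.

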